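Shunt the filters in the slotted beam track

ROBOT

A 6-joint arm with a two-finger parallel gripper is mounted at the origin on a cart in front of the work surface, level with it; the furniture and walls round the work are solid. World frame = base frame: x ahead of the robot, y to its left, z up, the work surface at z = 0. Lengths are in m, angles in rad, forces in N, time in s.
With the tool pointing down it reaches from about 0.25 to 0.775 m from the base axis. Payload 4 kg.
Tool frame: the origin (TCP) lies at the very end of the fingers, on their centre line; the grasp point (between the pads) lies 19 mm behind it; z points along the fingers, y is the line along which they close (so a half turn about z gives the same grasp; the last joint's range is limited). The gripper opens to 94 mm and grips with 3 to 60 N. Pads are 16 mm wide; open, the fingers measure 119 mm over their backs; the gripper's body (75 mm by 177 mm) begins 78 mm behind the grasp point.
Start: joints at [-1.315, 0.087, 1.371, -0, 1.684, -0.103], TCP at [0.193, -0.515, 0.206] pointing down, gripper open.
Joint ranges: [-3.1, 3.1], [-0.76, 2.03], [0.27, 2.55], [-1.08, 4.22], [0.17, 2.65], [-2.57, 2.57]. Speed limits (rad/s): [2.79, 2.79, 3.14, 3.14, 3.14, 3.14].

INTERFACE

Orientations are given as a unit quaternion [x, y, z, w].
In Python, from plant import bot gives the robot as it stands.
- The arm moves only by the shell command python3 inch.py 'ROWS' [FORCE]. ROWS is a JSON list of rows, 1 to 5 of them, each of 7 numbers: the finger opening in m, then dx, dy, dz in shares of the most that a row can go, 1 being 50 mm, then a rotation vector rx, ry, rz in units of 0.05 rad; each row shifts and turns the commanded pose from where the row before left it, along the tool's axes as they then stand; what a row does not reach is not made up. A row lasts 1/10 s, in which the tool goes at most 0.05 m and 0.15 rad, less where a joint would pass 70% of its speed; a pose out of reach is approached as far as the arm can. The fingers move at their own pace and stop on an object; FORCE is the grip in N (left out, the last holds). Time passes only in rows, so rows that do not move let the fingers close. It prints the time, the measured TCP pose, the force, the opening and the grip force at its end. Input that does not fit is refused with a message, and nothing moves.
- bot.get_state(): the state, without advancing time (a new reading comes with each control period).
- bot.get_image(name): name is "scene" or "side" or "wrist"; returns the picture (420x560x3 uint8, red, green, blue); there is no depth.
- bot.calibration(name): a dict with "camera_matrix" (3x3 intrinsics, pixels), "dist" ([k1, k2, p1, p2, k3] as OpenCV has them; the pictures are not rectified), "rvec" (rotation vector, rad) and "tvec" (3), from world to camera coordinates, as OpenCV has them. Camera axes: x right, y down, z forward; pixel columns grow to the right and rows downward; lengths in m; the calibration is good to about 2 mm. A picture is of the moment at which its call begins: read the wrist's pose just before it. calibration takes no time and is no camera call; for the wrist camera it gives the pose at the moment of the call.
- bot.sign_off(): hands the job in; it is judged then, once.
The state is a dict: "clock": time; "joint_pos": joint angles; "joint_velocities": joint speeds; "tau": joint torques, N m; "tool_pos": TCP position; "tool_rot": TCP orientation; "wrist_force": force on the tool from outside, world axes, zero at the start; "ft_torque": the same for the moment, N m; "opening": finger opening in m; "grip_force": force on a finger pad.
Only numpy, scipy, OpenCV 4.12 (cv2) and the standard library are available. Lean on these libraries where they do the work, as an engineer would, in place of code of your own. Each camera call takes 0.05 s, during which the arm holds its last target. There are 200 camera calls.

TASK

Swap the filter in the beam: slide the red filter carriage along the slots out of the beam bay and right to the end of the empty bay (the one with the green dot on its floor), then slide the blue carriage right to the end of the beam bay and leave its filter facing squarely along the painted beam line between the two post-mounted optics. Keep the carriages upright in their slots, let go of them, and leave the white carriage and the two post-mounted optics where they stand.

Things in the scene. Friction and masses are not known exactly. Their poses are not given: they have to be found in the camera images.
- track: fixed slotted track: aluminium cover plate 154 (own x) by 164 mm (own y), black rim, standing on the table, hollow below. Plate z 12 to 18 mm, screw heads to 20.5 mm. Carriage feet run on the table under it, their necks rise through its 18 mm wide slots; the feet cannot be lifted out. Origin: plate centre at table level; x points roughly away from the robot. The slots are told at the points
- cross_slot (a point): middle of the cross slot, at the track's origin, table level. Its centre line runs along track y at x = 0 from y = -55 to +55 mm and joins all four bays, which leave it at right angles. A carriage has 4 mm of play upward before its foot meets the plate; pressed down on the table it drags and snags, raised 2 mm it runs freely
- beam_bay (a point): end point of the beam bay, at track (-50, 27.5) mm, table level: where the filter in use belongs. The bay's centre line runs from the cross slot at (0, 27.5) to here, towards track -x. An orange line painted on the plate along track y at x = -50 marks the beam. All slots are cut square 9 mm past such end points, so a neck's axis can go 2.5 mm past them or to either side
- bay_0 (a point): end point of the parking bay at track (50, 55) mm, table level; its centre line runs from the cross slot at (0, 55) to here
- bay_1 (a point): end point of the parking bay at track (50, 0) mm, table level; its centre line runs from the cross slot at (0, 0) to here
- bay_2 (a point): end point of the parking bay at track (50, -55) mm, table level; its centre line runs from the cross slot at (0, -55) to here
- green_dot: flat green dot 17 mm in diameter, painted on the table, seen through the slot at the end of the parking bay that is empty at the start (within 4 mm of that bay's end point); which of the three varies. Origin: its centre
- red_filter: red filter carriage, loose, 0.1-0.21 kg. Round foot 36 mm wide, 8 mm high, under the plate; neck 13 mm in diameter up to z 56; on it a flat upright filter frame, 12 mm thick (own x), 36 mm wide (own y), z 56 to 100 mm: grip it across the 12 mm from above. Origin: centre of foot's underside; x: facing direction (-x looks alike). It starts in the beam bay, facing track y within 0.35 rad
- blue_filter: blue filter carriage, loose, 0.1-0.21 kg. Round foot 36 mm wide, 8 mm high, under the plate; neck 13 mm in diameter up to z 56; on it a flat upright filter frame, 12 mm thick (own x), 36 mm wide (own y), z 56 to 100 mm: grip it across the 12 mm from above. Origin: centre of foot's underside; x: facing direction (-x looks alike). It starts in a parking bay, facing along track x within 0.5 rad
- white_filter: white filter carriage, loose, 0.1-0.21 kg. Round foot 36 mm wide, 8 mm high, under the plate; neck 13 mm in diameter up to z 56; on it a flat upright filter frame, 12 mm thick (own x), 36 mm wide (own y), z 56 to 100 mm: grip it across the 12 mm from above. Origin: centre of foot's underside; x: facing direction (-x looks alike). Leave it alone in its parking bay; it faces track x within 0.5 rad
- iris: loose small iris ring on a post with a black base, 55x38x109 mm, standing beside the track on the beam line, its centre 117 mm from the track's centre line towards track +y. Origin: centre of its underside. Leave it alone
- lens: loose lens ring on a post with a black base, 55x40x103 mm, standing beside the track on the beam line, 117 mm towards track -y. Origin: centre of its underside. Leave it alone

How it is judged:
On the way, in this order (a step that is already met when the one before it is completed fails the run):
1. the red carriage stands at the end of the bay that was empty (horizontal distance between red_filter and green_dot below 0.009 m), for 0.2 s.
2. the blue carriage stands at the end of the beam bay, facing along the beam (horizontal distance between blue_filter and beam_bay below 0.008 m and angle between the x axis of blue_filter and the y axis of track, either way round below 0.2 rad), for 0.2 s.
At the end, for the whole second after the job is handed in: the red carriage's origin is within 9 mm of the green dot's; the blue one's within 8 mm of the beam bay's end point and its x axis within 0.2 rad of the track's y axis (either way round); the white one within 12 mm of where it stood; all three upright to 0.1 rad, released and at rest (all of step 2 and horizontal distance between red_filter and green_dot below 0.009 m and distance of white_filter from where it was at the start of the episode below 0.012 m and linear speed of each of red_filter, blue_filter, white_filter below 0.01 m/s and angle between each of red_filter, blue_filter, white_filter's own z axis and vertical below 0.1 rad); the robot touches nothing.
It fails at once if the white carriage is pushed more than 12 mm (distance of white_filter from where it was at the start of the episode above 0.012 m).
It fails at once if a post-mounted optic is pushed more than 12 mm (distance of any of iris, lens from where it was at the start of the episode above 0.012 m).
It fails at once if a carriage is tipped over or comes out of its slot (angle between any of red_filter, blue_filter, white_filter's own z axis and vertical above 0.4 rad or height (world z) of any of red_filter, blue_filter, white_filter above 0.02 m).
It also fails if it takes over 48 s, if anything falls off the work surface, if the arm or the gripper's body presses on something with over 40 N, if the wrist force passes 120 N, or if a joint passes its speed limit or range.

## Working session

There is one attempt and no reset: what is moved stays moved. The work goes in short steps, Python scripts to look and compute and a shell command to move; the robot and the scene stay as the last step left them, time stands still between calls to the robot, and variables do not carry over. Pictures are saved under pics/ and viewed, at most 10 in all, crops included, and the job is handed in when it is done.

```bash
ls; mkdir -p pics
python3 - <<'E'
from plant import bot
import cv2,numpy as np
s=bot.get_state();print(s['clock'],s['tool_pos'],s['tool_rot'],s['opening'])
for n in("scene","side"):
    cv2.imwrite(f"pics/{n}0.png",bot.get_image(n)[:,:,::-1])
    c=bot.calibration(n);print(n,np.array(c["camera_matrix"]).tolist(),c["dist"],c["rvec"],c["tvec"])
E
```

```text
inch.py
pics
plant.py
0.0 [ 0.19298082 -0.51444741  0.20430955] [ 9.83954091e-01  1.78418381e-01 -1.00870891e-04 -1.10338376e-03] 0.0941862852360482
scene [[385.7230975163092, 0.0, 281.9672585592703], [0.0, 385.7230975163092, 207.15951825236706], [0.0, 0.0, 1.0]] [-0.09789093  0.          0.          0.          0.        ] [ 2.02842134 -0.84726894  0.43963477] [-0.58380782  0.10339149  0.78821679]
side [[443.6276339518789, 0.0, 279.1474523472348], [0.0, 443.6276339518789, 207.82893275276135], [0.0, 0.0, 1.0]] [-0.09983593  0.          0.          0.          0.        ] [ 0.50076821 -2.55011333  1.36231842] [0.29547899 0.33060705 0.44015374]
```

View pics/scene0.png

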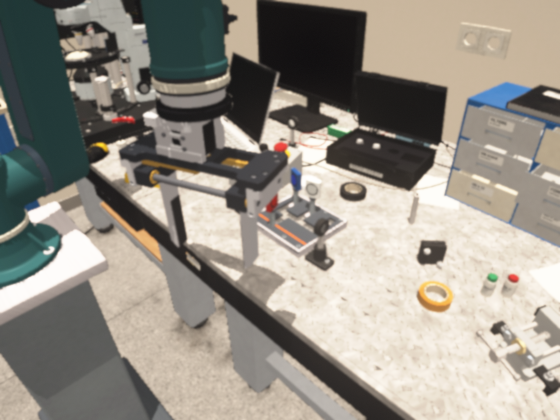

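View pics/side0.png

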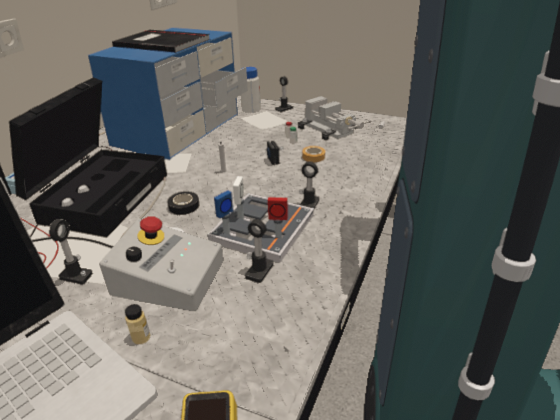

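The scene view shows the track at about (300,215) px, partly hidden by the gripper. The side view shows the track's rim corners at about (211,238), (247,197), (313,215) and (268,255), with red at (278,208), blue at (224,204) and white at (238,188).

```bash
cat > h.py <<'E'
from plant import bot
import cv2,numpy as np
from scipy.spatial.transform import Rotation as R
def ray(n,px,z,c=None):
    c=c or bot.calibration(n)
    K=np.array(c["camera_matrix"]);D=np.array(c["dist"])
    p=cv2.undistortPoints(np.array(px,float).reshape(-1,1,2),K,D)[:,0]
    M=cv2.Rodrigues(np.array(c["rvec"],float))[0];t=np.array(c["tvec"],float).ravel()
    o=-M.T@t;d=np.c_[p,np.ones(len(p))]@M
    return o+d*((z-o[2])/d[:,2])[:,None]
def plan(xyz):
    s=bot.get_state();r=R.from_quat(s['tool_rot'])
    return r.inv().apply(np.array(xyz)-s['tool_pos'])
E
python3 - <<'E'
from h import *
print(ray("side",[(211,238),(247,197),(313,215),(268,255)],.018))
print(ray("side",[(278,208),(224,204),(238,188)],.08))
print(ray("side",[(310,203),(258,272)],0))
c=bot.calibration("wrist");M=cv2.Rodrigues(np.array(c["rvec"],float))[0]
print("cam pos",-M.T@np.array(c["tvec"]),"axis",M[2],c["camera_matrix"])
s=bot.get_state();print(R.from_quat(s['tool_rot']).as_matrix())
E
```

```text
[[ 0.57843474 -0.27918335  0.018     ]
 [ 0.5794092  -0.43482224  0.018     ]
 [ 0.42416214 -0.42105433  0.018     ]
 [ 0.45733408 -0.27291103  0.018     ]]
[[ 0.46216281 -0.3337303   0.08      ]
 [ 0.56095504 -0.31019494  0.08      ]
 [ 0.56312503 -0.37090074  0.08      ]]
[[ 0.45378316 -0.48716112  0.        ]
 [ 0.46411887 -0.24317865  0.        ]]
cam pos [ 0.2576536  -0.49057202  0.38373089] axis [-0.22101029 -0.08152011 -0.97185849] [[367.45273646   0.         279.95852469]
 [  0.         367.45273646 210.1091896 ]
 [  0.           0.           1.        ]]
[[ 9.36331850e-01  3.51115944e-01 -5.10126984e-04]
 [ 3.51116265e-01 -9.36329950e-01  1.89575446e-03]
 [ 1.87982443e-04 -1.95416916e-03 -9.99998073e-01]]
```
Track center approx (0.51,-0.352). Yaw approx small: far edge +-... Camera is offset +x of tool by ~70mm (tool x direction), looking toward -... tilt back. So camera is 69mm along tool x axis ahead, at 180mm above TCP, looks back toward tcp.

The manual's scale: shifts go in shares of 50 mm and turns go in units of 0.05 rad. Converting my numbers, 0.044 m is 0.88, -0.009 m is -0.18.

```bash
python3 inch.py '[[0.094,0.88,-0.18,-0.08,0,0,0],[0.094,0.88,-0.18,-0.08,0,0,0],[0.094,0.88,-0.18,-0.08,0,0,0],[0.094,0.88,-0.18,-0.08,0,0,0],[0.094,0.88,-0.18,-0.08,0,0,0]]'; python3 inch.py '[[0.094,0.88,-0.18,0,0,0,0],[0.094,0.88,-0.18,0,0,0,0],[0.094,0,0,0,0,0,2.4],[0.094,0,0,0,0,0,2.4],[0.094,0,0,0,0,0,2.4]]'
```

Run:
```python
from h import *
s=bot.get_state();print(s['clock'],s['tool_pos'],R.from_quat(s['tool_rot']).as_matrix().round(3))
cv2.imwrite("pics/w1.png",bot.get_image("wrist")[:,:,::-1])
```

```text
clock: 0.6
tool_pos: [0.3844, -0.3943, 0.2251]
tool_rot: [0.984, 0.178, -0.0, -0.0]
wrist_force: [-0.5, -0.5, -0.3]
opening: 0.094
grip_force: 0.0
clock: 1.1
tool_pos: [0.4597, -0.3471, 0.2246]
tool_rot: [1.0, -0.002, -0.001, -0.001]
wrist_force: [-0.5, 0.4, 1.2]
opening: 0.0943
grip_force: 0.0
1.1 [ 0.45970874 -0.34707113  0.22457917] [[ 1.    -0.005 -0.001]
 [-0.005 -1.     0.001]
 [-0.001 -0.001 -1.   ]]
```

View pics/w1.png

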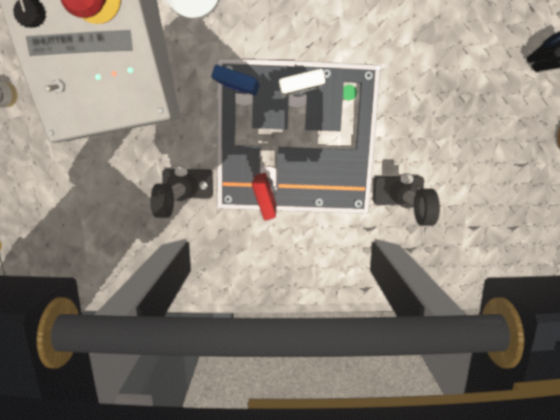

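The wrist view shows the whole track: rim corners at about (222,63), (378,67), (368,211) and (219,207). The green dot is at (349,92), so bay_2 is the empty one. Red is at (264,197), blue at (236,79) in bay_0, and white at (302,80) in bay_1.

Run:
```python
import cv2
im=cv2.imread("pics/w1.png")[50:225,200:395]
cv2.imwrite("pics/w1c.png",cv2.resize(im,None,fx=4,fy=3.4,interpolation=cv2.INTER_CUBIC)[:600])
```

```text
(no output)
```

View pics/w1c.png

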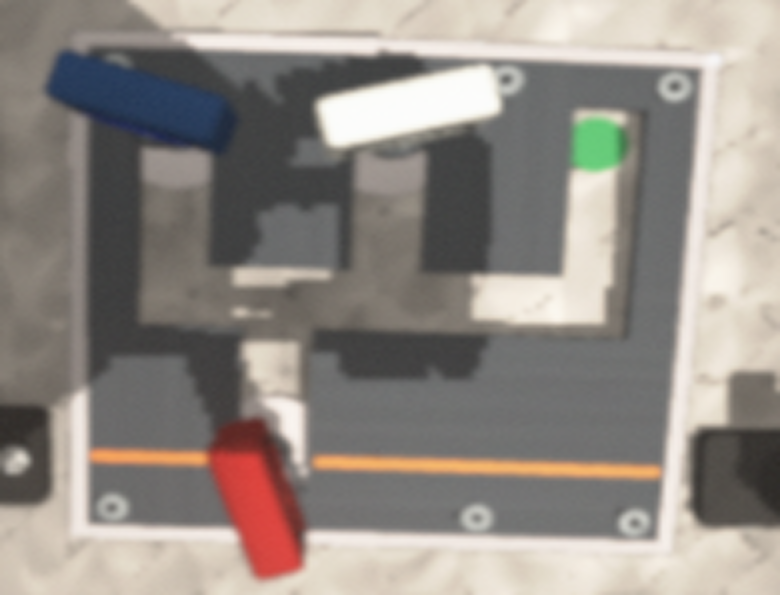

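```bash
cat > m.py <<'E'
from h import *
c=bot.calibration("wrist")
def cw(p,z): p=np.array(p,float); return ray("wrist",p/[4,3.4]+[200,50],z,c)[:,:2]
px=[(574,108),(645,108),(628,340),(562,273),(422,270),(303,338),(213,458),(660,472)]
tr=np.array([(59,-46),(59,-64),(-9,-64),(9,-46),(9,-9),(-9,18.5)])/1000
W=cw(px,.018)
A=W[:6];a0=tr.mean(0);b0=A.mean(0)
z=((A-b0)@[1,1j])*np.conj((tr-a0)@[1,1j]);th=np.angle(z.sum())
Rm=np.array([[np.cos(th),-np.sin(th)],[np.sin(th),np.cos(th)]]);T=b0-Rm@a0
E
cat > m2.py <<'E'
from m import *
print("track",T,"yaw",th,"resid mm",((A-T)@Rm-tr).round(4)*1000)
print("orange in track",((W[6:]-T)@Rm).round(4))
rim=cw([(90,50),(704,68),(662,540),(90,525)],.018);print("plate corners",((rim-T)@Rm).round(4))
print("green",((cw([(600,145)],0)-T)@Rm).round(4))
for n,q in dict(red=[(210,437),(262,420),(303,565),(260,578)],blue=[(62,52),(236,105),(225,140),(48,92)],white=[(315,102),(492,65),(502,105),(332,147)]).items():
    P=cw(q,.1);t=(P-T)@Rm
    e=sorted([(np.linalg.norm(P[i]-P[(i+1)%4]),i) for i in range(4)])
    i=e[-1][1];d=P[(i+1)%4]-P[i]
    print(n,"world",P.mean(0).round(4),"track",t.mean(0).round(4),"sides",[round(x[0],4) for x in e],"long dir world",np.degrees(np.arctan2(d[1],d[0])).round(1))
for n,p in dict(b0=(.05,.055),beam=(-.05,.0275),xb=(0,.0275),x0=(0,.055),x2=(0,-.055),b2=(.05,-.055)).items(): print(n,(T+Rm@np.array(p)).round(4))
E
python3 m2.py
```

```text
track [ 0.51014082 -0.36386576] yaw -0.030009715259153046 resid mm [[-0.2 -0.5]
 [ 0.4 -0.6]
 [-0.6 -0.4]
 [ 1.2  0.1]
 [ 1.2 -0.7]
 [-2.   2.1]]
orange in track [[-0.0488  0.0438]
 [-0.0506 -0.0758]]
plate corners [[ 0.0727  0.0756]
 [ 0.0715 -0.0789]
 [-0.0726 -0.078 ]
 [-0.071   0.077 ]]
green [[ 0.0497 -0.057 ]]
red world [ 0.4658 -0.3342] track [-0.0452  0.0283] sides [np.float64(0.0098), np.float64(0.0117), np.float64(0.0372), np.float64(0.0376)] long dir world -167.5
blue world [ 0.5623 -0.3128] track [0.0506 0.0526] sides [np.float64(0.0083), np.float64(0.0095), np.float64(0.0364), np.float64(0.0368)] long dir world 71.8
white world [ 0.56   -0.3658] track [ 0.0499 -0.0004] sides [np.float64(0.0093), np.float64(0.0108), np.float64(0.0351), np.float64(0.036)] long dir world -76.8
b0 [ 0.5618 -0.3104]
beam [ 0.461  -0.3349]
xb [ 0.511  -0.3364]
x0 [ 0.5118 -0.3089]
x2 [ 0.5085 -0.4188]
b2 [ 0.5585 -0.4203]
```

Converted, 0.03 m is 0.6, -0.013 m is -0.26, -0.11 rad is -2.2.

```bash
python3 inch.py '[[0.05,0.12,-0.26,0,0,0,-2.2],[0.05,0,0,0.6,0,0,-2.2],[0.05,0,0,0.8,0,0,0],[0.05,0,0,0.6,0,0,0],[0.05,0,0,0,0,0,0]]' 25
python3 - <<'E'
from h import *
print(plan([.4658,-.3342,.062]),R.from_quat(bot.get_state()['tool_rot']).as_euler('xyz'),bot.get_state()['joint_pos'].round(2))
cv2.imwrite("pics/w2.png",bot.get_image("wrist")[:,:,::-1])
E
```

```text
clock: 1.65
tool_pos: [0.4623, -0.3323, 0.1193]
tool_rot: [0.994, 0.11, -0.004, -0.004]
wrist_force: [-0.3, 0.4, -0.7]
opening: 0.0572
grip_force: 0.0
[0.00336312 0.00317646 0.05726261] [-3.13186277  0.00718946  0.22041798] [-0.72  0.17  1.45 -0.    1.53  0.63]
```

View pics/w2.png

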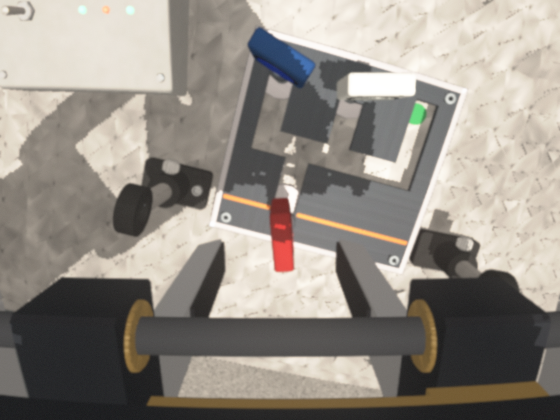

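Red's top, at about (283,235), is centred between the fingers at x≈280 and lines up with the tool axis. Descending and gripping next.

Converted, 0.04 m is 0.8, 0.017 m is 0.34.

```bash
python3 inch.py '[[0.05,0.06,0.06,0.8,0,0,0],[0.05,0,0,0.34,0,0,0],[0.05,0,0,0,0,0,0],[0.0,0,0,0,0,0,0],[0.0,0,0,0,0,0,0]]' 25;python3 inch.py '[[0.0,0,0,0,0,0,0],[0.0,0,0,0,0,0,0],[0.0,0,0,0,0,0,0]]'; python3 -c "
from h import *
print(R.from_quat(bot.get_state()['tool_rot']).as_euler('xyz'))"
```

```text
clock: 2.2
tool_pos: [0.4704, -0.3384, 0.0716]
tool_rot: [0.994, 0.109, 0.002, 0.002]
wrist_force: [0.9, 0.4, 0.6]
opening: 0.0376
grip_force: 0.0
clock: 2.5
tool_pos: [0.4693, -0.3373, 0.0693]
tool_rot: [0.994, 0.109, 0.0, 0.0]
wrist_force: [0.4, 0.6, 0.9]
opening: 0.0137
grip_force: 4.5
[ 3.14072071e+00 -8.27799993e-04  2.18864033e-01]
```

Converted, -0.002 m is -0.04.

```bash
python3 inch.py '[[0.0,0,0,0,0,0,0],[0.0,0,0,-0.04,0,0,0],[0.0,0,0,0,0,0,0],[0,0,0,0,0,0,0]]' 25
cat > st.py <<'E'
from m import *
import sys
s=bot.get_state();p=s['tool_pos'];r=R.from_quat(s['tool_rot'])
print("t",round(s['clock'],2),"track",((p[:2]-T)@Rm*1000).round(1),"z",p[2].round(4),"rpy",r.as_euler('xyz').round(3),"F",s['wrist_force'].round(1),"op",round(s['opening'],4),round(s['grip_force'],1))
E
sed -i 's/^W=cw/W=cw/' m.py
python3 - <<'E'
print("freeze: T, yaw")
E
cat > m.py <<'E'
from h import *
T=np.array([.51014,-.36390]);th=-.038
Rm=np.array([[np.cos(th),-np.sin(th)],[np.sin(th),np.cos(th)]])
def go(x,y):  # tool-axis shift to track point (mm)
    s=bot.get_state();w=T+Rm@np.array([x,y])/1000
    return plan([*w,s['tool_pos'][2]]).round(4)
E
python3 st.py; python3 -c "
from m import *
print(go(0,27.5))"
```

```text
clock: 2.9
tool_pos: [0.4687, -0.3362, 0.0699]
tool_rot: [0.994, 0.109, -0.0, -0.001]
wrist_force: [-1.1, 4.0, -0.7]
opening: 0.0119
grip_force: 25.0
freeze: T, yaw
t 2.9 track [-42.5  26.1] z 0.0699 rpy [-3.139e+00  1.000e-03  2.190e-01] F [-1.1  4.  -0.7] op 0.0119 25.0
[ 0.0414  0.0095 -0.    ]
```

```bash
python3 inch.py '[[0.0,0,0,-0.014,0,0,2.6],[0.0,0,0,0,0,0,2.54],[0.0,0.2,0,0,0,0,0],[0,0.2,0,0,0,0,0],[0,0,0,0,0,0,0]]'; python3 st.py; python3 -c "
from m import *
print(go(0,27.5))"
```

```text
clock: 3.4
tool_pos: [0.4907, -0.3379, 0.071]
tool_rot: [1.0, -0.018, 0.001, 0.0]
wrist_force: [1.4, 2.0, -1.1]
opening: 0.0121
grip_force: 25.0
t 3.4 track [-20.4  25.2] z 0.071 rpy [ 3.141e+00 -2.000e-03 -3.500e-02] F [ 1.4  2.  -1.1] op 0.0121 25.0
[ 0.0204 -0.0022  0.    ]
```

```bash
python3 inch.py '[[0.0,0.22,-0.02,0,0,0,0],[0.0,0.22,0,0,0,0,0],[0.0,0,0,0,0,0,0],[0,0,0.2,0,0,0,0],[0,0,0.2,0,0,0,0]]'; python3 st.py; python3 inch.py '[[0,0,0,0,0,0,0],[0,0,0.2,0,0,0,0],[0,0,0.2,0,0,0,0],[0,0,0,0,0,0,0]]'; python3 st.py
```

```text
clock: 3.9
tool_pos: [0.5115, -0.3581, 0.0716]
tool_rot: [1.0, -0.019, 0.001, -0.0]
wrist_force: [3.5, 1.4, -0.1]
opening: 0.0118
grip_force: 25.0
t 3.9 track [1.2 5.9] z 0.0716 rpy [-3.141e+00 -3.000e-03 -3.700e-02] F [ 3.5  1.4 -0.1] op 0.0118 25.0
clock: 4.3
tool_pos: [0.5098, -0.38, 0.0715]
tool_rot: [1.0, -0.02, 0.001, 0.001]
wrist_force: [4.5, -2.4, -2.9]
opening: 0.0118
grip_force: 25.0
t 4.3 track [  0.3 -16.1] z 0.0715 rpy [ 3.139e+00 -2.000e-03 -3.900e-02] F [ 4.5 -2.4 -2.9] op 0.0118 25.0
```

Converted, 0.001 m is 0.02, 0.01 m is 0.2.

```bash
python3 inch.py '[[0.0,0.02,0.2,0,0,0,0],[0.0,0,0.2,0,0,0,0],[0.0,0,0.2,0,0,0,0],[0,0,0.16,0,0,0,0],[0,0,0,0,0,0,0]]'; python3 st.py;python3 -c "
from m import *
print(go(50,-55))"
```

```text
clock: 4.8
tool_pos: [0.5086, -0.418, 0.0711]
tool_rot: [1.0, -0.02, -0.0, 0.001]
wrist_force: [2.2, -1.2, -1.8]
opening: 0.0119
grip_force: 25.0
t 4.8 track [  0.5 -54.1] z 0.0711 rpy [ 3.139  0.    -0.04 ] F [ 2.2 -1.2 -1.8] op 0.0119 25.0
[ 0.0495  0.0008 -0.    ]
```

Converted, 0.01 m is 0.2, 0.001 m is 0.02.

```bash
python3 inch.py '[[0.0,0.2,0.02,0,0,0,0],[0.0,0.2,0,0,0,0,0],[0.0,0.2,0,0,0,0,0],[0,0.2,0,0,0,0,0],[0,0.2,0,0,0,0,0]]'; python3 inch.py '[[0,0,0,0,0,0,0],[0,0,0,0,0,0,0]]'; python3 st.py
python3 - <<'E'
from h import *
for n in("side","wrist"):cv2.imwrite(f"pics/{n}3.png",bot.get_image(n)[:,:,::-1])
a=cv2.imread("pics/side3.png")[150:290,180:340];b=cv2.imread("pics/wrist3.png")
cv2.imwrite("pics/c3.png",np.hstack([cv2.resize(a,(400,350)),cv2.resize(b[100:,100:460],(394,350))]))
E
```

```text
clock: 5.3
tool_pos: [0.5599, -0.4183, 0.071]
tool_rot: [1.0, -0.019, -0.0, -0.0]
wrist_force: [0.2, 0.1, -1.0]
opening: 0.0118
grip_force: 25.0
clock: 5.5
tool_pos: [0.5591, -0.4184, 0.0709]
tool_rot: [1.0, -0.019, -0.0, -0.0]
wrist_force: [-0.0, -0.2, -1.1]
opening: 0.0117
grip_force: 25.0
t 5.5 track [ 51.  -52.6] z 0.0709 rpy [-3.142e+00  1.000e-03 -3.800e-02] F [-0.  -0.2 -1.1] op 0.0117 25.0
```

View pics/c3.png

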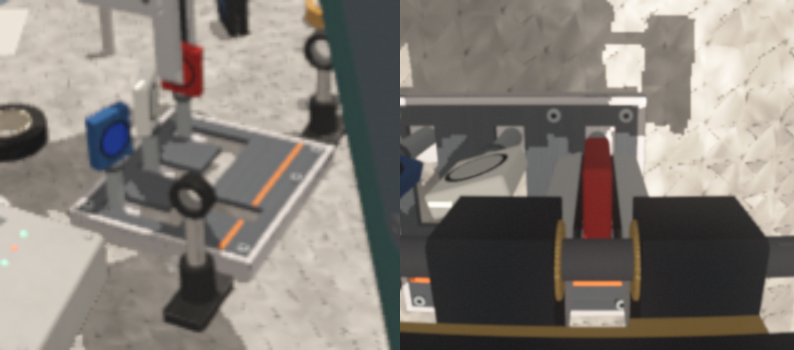

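Red now stands in bay_2, and white and the iris are undisturbed. I'll nudge it toward the dot, lower it and let go.

```bash
python3 inch.py '[[0.0,0.04,0.04,0,0,0,0],[0.0,0,0,0,0,0,0],[0.0,0,0,0.06,0,0,0],[0,0,0,0,0,0,0],[0,0,0,0,0,0,0]]'; python3 st.py; python3 inch.py '[[0.026,0,0,0,0,0,0],[0.026,0,0,0,0,0,0],[0.026,0,0,0,0,0,0],[0.026,0,0,0,0,0,0]]'; python3 st.py
```

```text
clock: 6.1
tool_pos: [0.561, -0.4212, 0.069]
tool_rot: [1.0, -0.019, 0.0, 0.001]
wrist_force: [-0.2, -0.0, 2.1]
opening: 0.0115
grip_force: 25.0
t 6.1 track [ 53.  -55.3] z 0.069 rpy [ 3.14e+00 -1.00e-03 -3.80e-02] F [-0.2 -0.   2.1] op 0.0115 25.0
clock: 6.5
tool_pos: [0.5607, -0.4205, 0.0679]
tool_rot: [1.0, -0.019, -0.0, -0.0]
wrist_force: [0.4, -0.9, -0.3]
opening: 0.026
grip_force: 0.0
t 6.5 track [ 52.7 -54.7] z 0.0679 rpy [-3.141  0.    -0.038] F [ 0.4 -0.9 -0.3] op 0.026 0.0
```

Rise to z≈0.22 and look from above.

Converted, -0.04 m is -0.8, -0.03 m is -0.6.

```bash
python3 inch.py '[[0.026,0,0,-0.6,0,0,0],[0.026,0,0,-0.8,0,0,0],[0.06,-0.4,-0.4,-0.8,0,0,0],[0.06,-0.6,-0.6,-0.4,0,0,0],[0.06,-0.6,-0.6,-0.4,0,0,0]]'; python3 inch.py '[[0.06,0,0,0,0,0,0]]';python3 st.py
python3 - <<'E'
from h import *
import json
c=bot.calibration("wrist");b=bot.get_image("wrist")[:,:,::-1]
cv2.imwrite("pics/w4.png",b)
json.dump({k:np.array(v).tolist() for k,v in c.items()},open("c4.json","w"))
cv2.imwrite("pics/w4c.png",cv2.resize(b[20:240,160:420],(780,594)))
E
```

```text
clock: 7.0
tool_pos: [0.4835, -0.3372, 0.2197]
tool_rot: [1.0, -0.019, 0.001, 0.001]
wrist_force: [-1.0, 0.3, 0.9]
opening: 0.0466
grip_force: 0.0
clock: 7.1
tool_pos: [0.483, -0.3356, 0.2236]
tool_rot: [1.0, -0.018, 0.003, 0.002]
wrist_force: [-0.4, 0.5, 0.1]
opening: 0.0546
grip_force: 0.0
t 7.1 track [-28.2  27.2] z 0.2236 rpy [ 3.138 -0.006 -0.037] F [-0.4  0.5  0.1] op 0.0546 0.0
```

View pics/w4c.png

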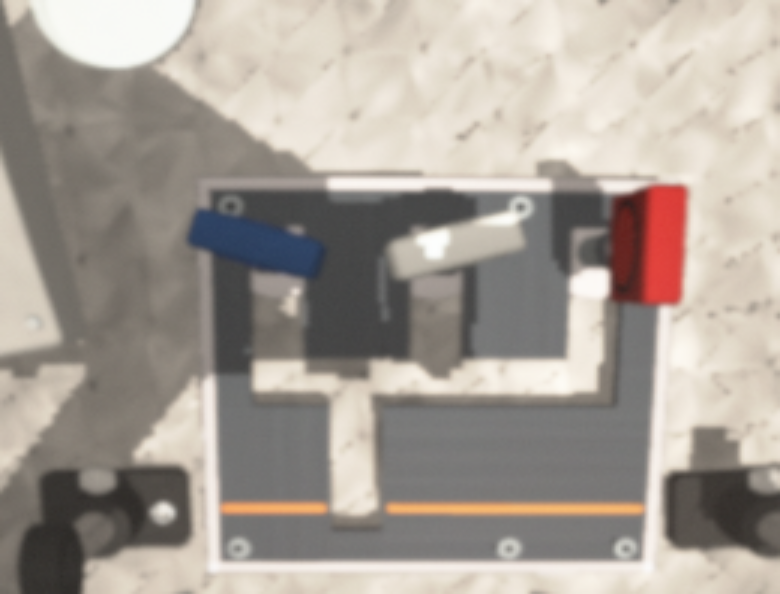

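The crop shows red at (660,245) in bay_2 over the dot, upright and released, with the beam bay now empty. Blue is at (257,243) and white at (455,247).

```bash
python3 - <<'E'
from h import *
import json
c=json.load(open("c4.json"))
cw=lambda p,z: ray("wrist",np.array(p,float)/[3,2.7]+[160,20],z,c)[:,:2]
px=[(331,528),(381,530),(329,403),(378,403),(616,404),(252,403),(568,358),(461,357),(410,358),(305,358)]
tr=np.array([(-59,36.5),(-59,18.5),(-9,36.5),(-9,18.5),(-9,-64),(-9,64),(9,-46),(9,-9),(9,9),(9,46)])/1000
A=cw(px,.018);a0=tr.mean(0);b0=A.mean(0)
th=np.angle((((A-b0)@[1,1j])*np.conj((tr-a0)@[1,1j])).sum())
Rm=R.from_euler('z',th).as_matrix()[:2,:2];T=b0-Rm@a0
print("track",T,th,((A-T)@Rm-tr).round(4).tolist()); print("orange",(cw([(220,508),(643,509)],.018)-T)@Rm)
for n,q in dict(red=[(640,187),(687,187),(682,303),(636,303)],blue=[(197,210),(326,247),(318,278),(189,243)],white=[(387,243),(520,215),(524,243),(397,278)]).items():
    P=cw(q,.1);i=max(range(4),key=lambda i:np.linalg.norm(P[i]-P[(i+1)%4]));d=P[(i+1)%4]-P[i]
    print(n,P.mean(0).round(4),((P.mean(0)-T)@Rm).round(4),"dir",np.degrees(np.arctan2(d[1],d[0])).round(1))
E
python3 -c "
from m import *
print(bot.get_state()['joint_pos'].round(2))"
```

```text
track [ 0.51153572 -0.36345323] -0.03933664439307163 [[0.0001, -0.0001], [-0.0007, -0.0001], [0.0003, 0.0005], [0.0003, 0.0013], [0.0002, -0.0002], [0.0002, -0.0001], [0.0, -0.0004], [0.0002, 0.0], [-0.0003, -0.0002], [-0.0003, -0.0008]]
orange [[-0.05073949  0.07626872]
 [-0.0509695  -0.07630759]]
red [ 0.5585 -0.4201] [ 0.0491 -0.0547] dir 178.5
blue [ 0.5623 -0.3114] [0.0486 0.054 ] dir 71.1
white [ 0.5602 -0.3648] [0.0487 0.0006] dir -79.0
[-0.7   0.17  1.25  0.    1.72  0.9 ]
```

```bash
sed -i 's/^T=.*/T=np.array([.51154,-.36345]);th=-.0393/' m.py
python3 inch.py '[[0.04,0.78,-0.27,0,0,0,0],[0.04,0.78,-0.27,0,0,0,0],[0.04,0,0,0,0,0,-2.84],[0.04,0,0,0,0,0,-2.84],[0.04,0,0,0,0,0,-2.84]]'; python3 inch.py '[[0.04,0,0,0,0,0,-2.84],[0.04,0,0,0,0,0,-2.84],[0.04,0,0,0,0,0,-2.84],[0.04,0,0,0,0,0,-2.84],[0.04,0,0,0,0,0,-2.84]]';python3 inch.py '[[0.04,0,0,0.6,0,0,-2.84],[0.04,0,0,0.6,0,0,0],[0.04,0,0,0.4,0,0,0],[0.04,0,0,0,0,0,0]]'; python3 st.py
python3 - <<'E'
from h import *
print(plan([.5623,-.3114,.068]))
cv2.imwrite("pics/w5.png",bot.get_image("wrist")[:,:,::-1])
E
```

```text
clock: 7.65
tool_pos: [0.5638, -0.3141, 0.2156]
tool_rot: [0.981, 0.196, -0.001, -0.001]
wrist_force: [-1.2, -0.3, 0.1]
opening: 0.0402
grip_force: 0.0
clock: 8.15
tool_pos: [0.5634, -0.3144, 0.216]
tool_rot: [0.852, 0.524, -0.001, -0.001]
wrist_force: [-1.1, -0.5, -0.2]
opening: 0.04
grip_force: 0.0
clock: 8.55
tool_pos: [0.5611, -0.3128, 0.1317]
tool_rot: [0.814, 0.581, -0.002, -0.005]
wrist_force: [-1.3, -0.3, -0.6]
opening: 0.0399
grip_force: 0.0
t 8.55 track [47.6 52.5] z 0.1317 rpy [-3.132e+00 -3.000e-03  1.239e+00] F [-1.3 -0.3 -0.6] op 0.0399 0.0
[0.00158488 0.00127603 0.06369651]
```

View pics/w5.png

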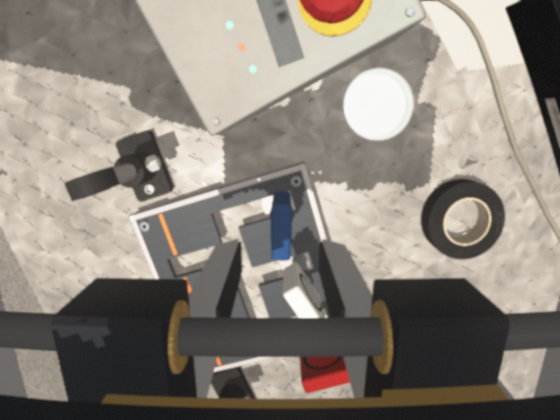

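Blue's top, at about (282,227), lines up with the tool and sits midway between the fingers at x≈282. White lies clear, behind the fingers. Descending and gripping next.

Converted, 0.03 m is 0.6, 0.003 m is 0.06.

```bash
python3 inch.py '[[0.04,0.02,0.02,0.6,0,0,0],[0.04,0,0,0.6,0,0,0],[0.04,0,0,0.06,0,0,0],[0.04,0,0,0,0,0,0],[0.0,0,0,0,0,0,0]]' 25; python3 st.py; python3 inch.py '[[0.0,0,0,0,0,0,0],[0.0,0,0,0,0,0,0],[0.0,0,0,0,0,0,0],[0.0,0,0,0,0,0,0],[0.0,0,0,-0.05,0,0,0]]';python3 inch.py '[[0.0,0,0,0,0,0,0],[0,0,0,0,0,0,0]]'; python3 st.py; python3 -c "
from m import *
print(go(0,55))"
```

```text
clock: 9.1
tool_pos: [0.5656, -0.3141, 0.0778]
tool_rot: [0.814, 0.581, 0.001, 0.002]
wrist_force: [0.7, -0.0, 0.7]
opening: 0.0351
grip_force: 0.0
t 9.1 track [52.1 51.5] z 0.0778 rpy [3.138e+00 1.000e-03 1.240e+00] F [ 0.7 -0.   0.7] op 0.0351 0.0
clock: 9.6
tool_pos: [0.564, -0.313, 0.0775]
tool_rot: [0.814, 0.581, -0.0, -0.0]
wrist_force: [-0.3, -0.3, -1.3]
opening: 0.012
grip_force: 25.0
clock: 9.8
tool_pos: [0.5641, -0.3129, 0.0773]
tool_rot: [0.814, 0.581, -0.0, -0.0]
wrist_force: [0.6, -0.1, -2.2]
opening: 0.0117
grip_force: 25.0
t 9.8 track [50.5 52.5] z 0.0773 rpy [-3.141 -0.     1.24 ] F [ 0.6 -0.1 -2.2] op 0.0117 25.0
[-0.0122 -0.0491  0.    ]
```

```bash
python3 inch.py '[[0,0,0,0,0,0,2],[0.0,0,0,0,0,0,2.8],[0.0,0,0,0,0,0,2.8],[0.0,0,0,0,0,0,2.8],[0,0,0,0,0,0,2.8]]'; python3 inch.py '[[0,0,0,0,0,0,2.8],[0.0,0,0,0,0,0,2.8],[0.0,0,0,0,0,0,2.8],[0.0,0,0,0,0,0,2.8],[0,0,0,0,0,0,1.2]]'; python3 inch.py '[[0,0,0,0,0,0,0],[0,0,0,0,0,0,0]]'; python3 st.py;  python3 -c "
from m import *
print(go(-1.5,55))"
```

```text
clock: 10.3
tool_pos: [0.5635, -0.3126, 0.0769]
tool_rot: [0.959, 0.283, -0.001, -0.001]
wrist_force: [-0.7, 1.1, -1.0]
opening: 0.0124
grip_force: 25.0
clock: 10.8
tool_pos: [0.5632, -0.3124, 0.0767]
tool_rot: [1.0, -0.022, -0.001, -0.001]
wrist_force: [-0.6, 0.4, -1.5]
opening: 0.0118
grip_force: 25.0
clock: 11.0
tool_pos: [0.5633, -0.3126, 0.0767]
tool_rot: [1.0, -0.019, -0.001, -0.001]
wrist_force: [-2.9, 0.7, -2.7]
opening: 0.0116
grip_force: 25.0
t 11.0 track [49.7 52.9] z 0.0767 rpy [-3.14e+00  3.00e-03 -3.90e-02] F [-2.9  0.7 -2.7] op 0.0116 25.0
[-0.0512 -0.0021  0.0001]
```

```bash
python3 inch.py '[[0,-0.08,-0.02,0,0,0,0],[0.0,-0.24,0,0,0,0,0],[0.0,-0.24,0,0,0,0,0],[0.0,-0.24,0,0,0,0,0],[0,-0.24,0,0,0,0,0]]'; python3 inch.py '[[0,0,0,0,0,0,0]]'; python3 st.py;  python3 -c "
from m import *
print(go(-2,27.5))"
```

```text
clock: 11.5
tool_pos: [0.5111, -0.3101, 0.078]
tool_rot: [1.0, -0.02, 0.0, 0.0]
wrist_force: [-0.0, -0.1, -1.2]
opening: 0.0117
grip_force: 25.0
clock: 11.6
tool_pos: [0.5106, -0.3101, 0.078]
tool_rot: [1.0, -0.021, -0.0, 0.0]
wrist_force: [-0.0, -0.9, -1.4]
opening: 0.0123
grip_force: 25.0
t 11.6 track [-3.  53.3] z 0.078 rpy [ 3.141  0.    -0.041] F [-0.  -0.9 -1.4] op 0.0123 25.0
[0.0011 0.0258 0.    ]
```

```bash
python3 inch.py '[[0,0.02,0.12,0,0,0,0],[0.0,0,0.2,0,0,0,0],[0.0,0,0.2,0,0,0,0],[0.0,0,0,0,0,0,0],[0,0,0,0,0,0,0]]'; python3 st.py;  python3 -c "
from m import *
print(go(-52,27.5))"
```

```text
clock: 12.1
tool_pos: [0.5121, -0.3371, 0.0774]
tool_rot: [1.0, -0.021, -0.0, 0.0]
wrist_force: [-2.4, -0.9, -2.0]
opening: 0.0118
grip_force: 25.0
t 12.1 track [-0.5 26.4] z 0.0774 rpy [ 3.141e+00  1.000e-03 -4.100e-02] F [-2.4 -0.9 -2. ] op 0.0118 25.0
[-0.0515 -0.001   0.    ]
```

Converted, -0.011 m is -0.22, -0.007 m is -0.14.

```bash
python3 inch.py '[[0,-0.14,-0.02,0,0,0,0],[0.0,-0.22,0,0,0,0,0],[0.0,-0.22,0,0,0,0,0],[0.0,-0.22,0,0,0,0,0],[0,-0.22,0,0,0,0,0]]'; python3 inch.py '[[0,0,0,0,0,0,0],[0,0,0,0,0,0,0]]'; python3 st.py;  python3 -c "
from m import *
print(go(-52,27.5))"
```

```text
clock: 12.6
tool_pos: [0.4603, -0.3328, 0.0779]
tool_rot: [1.0, -0.02, 0.0, 0.0]
wrist_force: [0.0, -0.1, -1.3]
opening: 0.0114
grip_force: 25.0
clock: 12.8
tool_pos: [0.4612, -0.3331, 0.078]
tool_rot: [1.0, -0.02, 0.0, 0.0]
wrist_force: [0.1, 0.3, -1.6]
opening: 0.0121
grip_force: 25.0
t 12.8 track [-51.5  28.4] z 0.078 rpy [ 3.141e+00 -1.000e-03 -4.100e-02] F [ 0.1  0.3 -1.6] op 0.0121 25.0
[-0.0005  0.0009 -0.    ]
```

Converted, 0.0025 m is 0.05, 0.001 m is 0.02.

```bash
python3 inch.py '[[0,0,0.02,0.05,0,0,0],[0.0,0,0,0,0,0,0],[0.0,0,0,0,0,0,0],[0.03,0,0,0,0,0,0],[0.03,0,0,0,0,0,0]]'; python3 inch.py '[[0.03,0,0,0,0,0,0],[0.03,0,0,0,0,0,0],[0.03,0,0,-0.6,0,0,0],[0.03,0,0,-0.8,0,0,0],[0.03,0,0,-0.8,0,0,0]]'; python3 inch.py '[[0.03,0,0,-0.6,0,0,0],[0.06,0,0,0,0,0,0],[0.06,0,0,0,0,0,0]]'; python3 st.py
python3 - <<'E'
from h import *
import json
c=bot.calibration("wrist");b=bot.get_image("wrist")[:,:,::-1]
json.dump({k:np.array(v).tolist() for k,v in c.items()},open("c6.json","w"))
cv2.imwrite("pics/w6.png",b);cv2.imwrite("pics/w6c.png",cv2.resize(b[40:260,160:420],(780,594)))
E
```

```text
clock: 13.3
tool_pos: [0.4613, -0.334, 0.0748]
tool_rot: [1.0, -0.02, -0.0, 0.0]
wrist_force: [-0.3, 0.1, 0.1]
opening: 0.0245
grip_force: 0.0
clock: 13.8
tool_pos: [0.4608, -0.3336, 0.1855]
tool_rot: [1.0, -0.02, -0.001, -0.001]
wrist_force: [0.8, -0.6, -0.1]
opening: 0.0305
grip_force: 0.0
clock: 14.1
tool_pos: [0.4615, -0.3341, 0.2154]
tool_rot: [1.0, -0.02, 0.0, 0.0]
wrist_force: [-0.3, 0.2, -1.2]
opening: 0.0427
grip_force: 0.0
t 14.1 track [-51.2  27.3] z 0.2154 rpy [ 3.141e+00 -1.000e-03 -4.000e-02] F [-0.3  0.2 -1.2] op 0.0427 0.0
```

View pics/w6c.png

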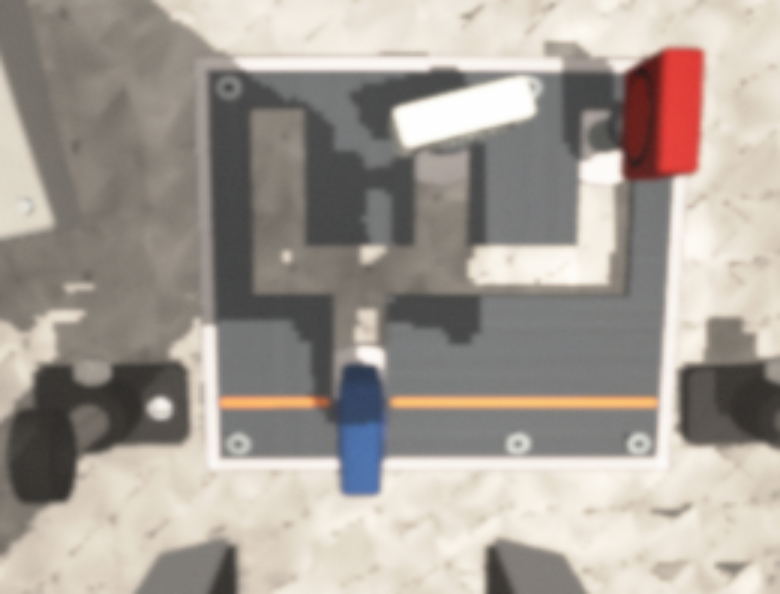

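The crop shows blue at (361,430) in the beam bay, square to the beam, red at (665,113) in bay_2, and white at (465,112). I'll check the numbers.

Run:
```python
from m import *
import json
c=json.load(open("c6.json"))
cw=lambda p,z: ray("wrist",np.array(p,float)/[3,2.7]+[160,40],z,c)[:,:2]
print("slot chk",((cw([(252,294),(628,296)],.018)-T)@Rm).round(4).tolist())
for n,q in dict(red=[(657,50),(703,50),(697,174),(651,178)],blue=[(342,365),(380,365),(379,493),(342,493)],white=[(393,108),(530,76),(536,108),(405,148)]).items():
    P=cw(q,.1);t=(P-T)@Rm;d=max((t[(i+1)%4]-t[i] for i in range(4)),key=np.linalg.norm)
    print(n,t.mean(0).round(4),"long dir in track deg",np.degrees(np.arctan2(d[1],d[0])).round(1))
```

```text
slot chk [[-0.0093, 0.0639], [-0.0099, -0.0641]]
red [ 0.0485 -0.0547] long dir in track deg -0.1
blue [-0.0445  0.0272] long dir in track deg 179.8
white [0.0488 0.0001] long dir in track deg -75.6
```

Blue may be up to about 5 mm short of the bay's end. It's inside the 8 mm tolerance, but I'll regrip it and bring it fully home.

Converted, 0.04 m is 0.8, 0.035 m is 0.7.

```bash
python3 inch.py '[[0.035,0.1,0,0.6,0,0,0],[0.035,0,0,0.8,0,0,0],[0.035,0,0,0.8,0,0,0],[0.035,0,0,0.7,0,0,0],[0.035,0,0,0,0,0,0]]'; python3 inch.py '[[0,0,0,0,0,0,0],[0,0,0,0,0,0,0],[0,0,0,0,0,0,0],[0,0,0,0,0,0,0],[0,0,0,-0.04,0,0,0]]' 25; python3 st.py; python3 inch.py '[[0,-0.04,0,0,0,0,0],[0,-0.04,0,0,0,0,0],[0,0,0,0,0,0,0],[0,0,0,0,0,0,0]]'; python3 st.py
```

```text
clock: 14.65
tool_pos: [0.4613, -0.3299, 0.0611]
tool_rot: [1.0, -0.02, -0.007, -0.006]
wrist_force: [-0.3, 0.3, -0.6]
opening: 0.0354
grip_force: 0.0
clock: 15.15
tool_pos: [0.4667, -0.3345, 0.0733]
tool_rot: [1.0, -0.02, 0.001, 0.001]
wrist_force: [-0.7, 0.1, -2.1]
opening: 0.012
grip_force: 25.0
t 15.15 track [-45.9  27.2] z 0.0733 rpy [ 3.14e+00 -1.00e-03 -4.00e-02] F [-0.7  0.1 -2.1] op 0.012 25.0
clock: 15.55
tool_pos: [0.4625, -0.3342, 0.0727]
tool_rot: [1.0, -0.02, 0.0, 0.0]
wrist_force: [0.9, 0.3, 2.9]
opening: 0.0121
grip_force: 25.0
t 15.55 track [-50.1  27.3] z 0.0727 rpy [ 3.141e+00 -1.000e-03 -4.000e-02] F [0.9 0.3 2.9] op 0.0121 25.0
```

Converted, -0.0015 m is -0.03.

```bash
python3 inch.py '[[0,-0.03,0,0,0,0,0],[0,0,0,0,0,0,0],[0,0,0,0,0,0,0]]'; python3 st.py
```

```text
clock: 15.85
tool_pos: [0.4619, -0.3342, 0.0727]
tool_rot: [1.0, -0.02, 0.001, 0.0]
wrist_force: [3.6, -0.3, 1.4]
opening: 0.0116
grip_force: 25.0
t 15.85 track [-50.7  27.3] z 0.0727 rpy [ 3.141e+00 -3.000e-03 -4.000e-02] F [ 3.6 -0.3  1.4] op 0.0116 25.0
```

Contact with the slot end felt. I'll back off 1.5 mm, lower, release and check.

```bash
python3 inch.py '[[0,0.04,0,0,0,0,0],[0,0,0,0.04,0,0,0],[0,0,0,0,0,0,0],[0.03,0,0,0,0,0,0],[0.03,0,0,0,0,0,0]]'; python3 inch.py '[[0.03,0,0,0,0,0,0],[0.03,0,0,0,0,0,0],[0.03,0,0,-0.6,0,0,0],[0.03,0,0,-0.8,0,0,0],[0.03,0,0,-0.8,0,0,0]]'; python3 inch.py '[[0.03,0,0,-0.7,0,0,0],[0.06,-0.4,0,0,0,0,0],[0.06,0,0,0,0,0,0],[0.06,0,0,0,0,0,0]]'; python3 st.py
python3 - <<'E'
from m import *
c=bot.calibration("wrist");b=bot.get_image("wrist");cv2.imwrite("pics/w7.png",b[:,:,::-1])
h=cv2.cvtColor(b,cv2.COLOR_RGB2HSV)
for n,lo,hi in(("blue",(105,120,40),(125,255,255)),("red",(170,120,40),(180,255,255)),):
    m=cv2.inRange(h,lo,hi)
    if n=="red": m|=cv2.inRange(h,(0,150,60),(6,255,255))
    m[240:]=0;m[:,:180]=0;m[:,420:]=0
    k=max(cv2.findContours(m,0,2)[0],key=cv2.contourArea);q=cv2.boxPoints(cv2.minAreaRect(k))
    P=ray("wrist",q,.1,c)[:,:2];t=(P-T)@Rm
    print(n,q.round().tolist(),t.round(3).tolist(),t.mean(0).round(4))
cv2.imwrite("pics/w7c.png",cv2.resize(b[40:260,160:420,::-1],(780,594)))
E
```

```text
clock: 16.35
tool_pos: [0.4616, -0.3337, 0.0693]
tool_rot: [1.0, -0.02, -0.001, -0.0]
wrist_force: [0.2, -0.1, -0.4]
opening: 0.0243
grip_force: 0.0
clock: 16.85
tool_pos: [0.462, -0.3335, 0.1801]
tool_rot: [1.0, -0.02, -0.001, -0.001]
wrist_force: [1.0, -0.3, 0.3]
opening: 0.03
grip_force: 0.0
clock: 17.25
tool_pos: [0.4425, -0.333, 0.2143]
tool_rot: [1.0, -0.02, -0.0, -0.0]
wrist_force: [-0.5, -0.1, -0.6]
opening: 0.0505
grip_force: 0.0
t 17.25 track [-70.1  27.7] z 0.2143 rpy [-3.141e+00  1.000e-03 -4.100e-02] F [-0.5 -0.1 -0.6] op 0.0505 0.0
blue [[276.0, 195.0], [285.0, 195.0], [285.0, 205.0], [276.0, 205.0]] [[-0.06, 0.031], [-0.06, 0.024], [-0.068, 0.024], [-0.068, 0.031]] [-0.064   0.0276]
red [[370.0, 32.0], [395.0, 32.0], [395.0, 82.0], [370.0, 82.0]] [[0.066, -0.04], [0.066, -0.059], [0.029, -0.061], [0.029, -0.041]] [ 0.0477 -0.0505]
```

View pics/w7c.png

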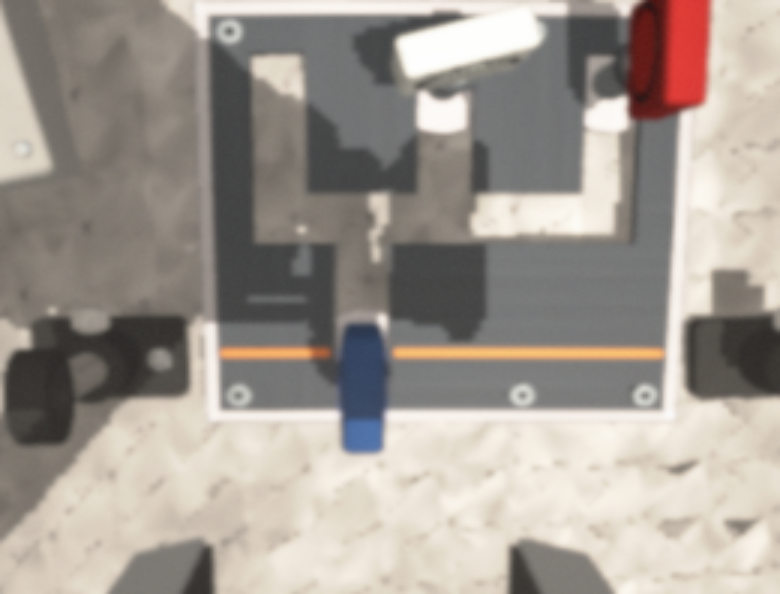

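Blue at (362,387) stands square in the beam bay; red, at (670,60), and white, at (470,47), haven't moved. I'll do one numeric check and hand in if blue is good.

Run:
```python
from m import *
P=ray("wrist",np.array([(344,323),(380,323),(383,452),(343,452)])/[3,2.7]+[160,40],.1)[:,:2]
t=((P-T)@Rm).mean(0);print(t)
if np.hypot(t[0]+.05,t[1]-.0275)<.004: print(bot.sign_off())
```

```text
[-0.05056211  0.02756927]
the job is handed in; nothing more can be done
None
```

The job is handed in at about 17 s of the 48 s, with no verdict shown. My last images put red about 3 mm from the green dot in bay_2. Blue is within about 1 mm of the beam bay's end and square to the beam. White and both optics look unmoved, and the gripper is released and clear.

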